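# Assemble a tiered wooden box on the wire drying tray

### The arm

A 6-joint arm with a two-finger parallel gripper is mounted at the origin on the work surface. World frame = base frame: x ahead of the robot, y to its left, z up, the work surface at z = 0. Lengths are in m, angles in rad, forces in N, time in s.
With the tool pointing down it reaches from about 0.35 to 0.875 m from the base axis. Payload 15.5 kg.
Tool frame: the origin (TCP) lies on the centre line of the jaws, within the pads' length; the fingertips stand 8 mm ahead of it and the grasp point (between the pads) lies 11 mm behind it; z points along the fingers, x is the direction in which the jaws open and shut, and the axes are right-handed (so a half turn about z gives the same grasp; the last joint's range is limited). The gripper opens to 85 mm and grips with 20 to 120 N. Pads are 22 mm wide; open, the fingers measure 114 mm over their backs; the gripper's body (76 mm by 85 mm) begins 54 mm behind the grasp point. The pads swing forward as they close: fully open they stand 13 mm farther back than shut.
Start: joints at [-0.096, 0.494, 1.345, -0, 1.302, -0.096], TCP at [0.625, 0, 0.239] pointing down, gripper open.
Joint ranges: [-2.91, 2.91], [-0.82, 2.16], [0.22, 2.67], [-1.22, 4.37], [0.12, 2.79], [-3.08, 3.08]. Speed limits (rad/s): [1.89, 1.89, 2.57, 3.01, 3.01, 3.01].

### API

Orientations are given as a unit quaternion [x, y, z, w].
In Python, from workcell import r gives the robot as it stands.
- The arm moves only by the tool drive_tool, never from a script. Its argument "moves" is a list of rows, each an object with "travel": the shift along the tool's x, y, z in units of 30 mm (1.0 is 30 mm), a list of three; "yaw": the turn about the tool's z in units of 5 degrees (1.0 is 5 degrees). In form: [{"travel": [tx, ty, tz], "yaw": yaw}, ...]. A call has 1 to 8 rows; each row is the pose to reach, as a shift and turn from the pose commanded when the call began, along the tool's axes at that moment; what a row does not reach only later rows make up. A row lasts 1/10 s, in which the tool goes at most 50 mm and 8.59 degrees, less where a joint would pass 70% of its speed; a pose out of reach is approached as far as the arm can. A call with a gripper value outside its range is refused whole. "gripper" is the finger opening in mm, from 0 to 85.4, set as the call begins (left out, the last holds). The fingers move at their own pace and stop on an object; "newtons" is the grip in N (left out, the last holds). Time passes only in rows, so rows that repeat a pose let the fingers close. It gives the time, the measured TCP pose, the force and the opening at its end, in the units of the state.
- r.read_state(): the state, without advancing time (a new reading comes with each control period).
- r.read_camera(name): name is "scene" or "side" or "wrist"; returns a dict with "pixels" (384x512x3 uint8, blue, green, red), "fx", "fy", "cx", "cy" (pixels), "k1" (the pictures are not rectified: a ray, as slopes to the right and down, at radius r is drawn at 1 + k1 r^2 times it, then the intrinsics apply), "origin" and "attitude" of the camera in the world. Camera axes: x right, y up, looking along -z (the intrinsics and any distortion apply to the point x, -y, -z); pixel columns grow to the right and rows downward; lengths in m; the calibration is good to about 2 mm. A picture is of the moment at which its call begins. There is no depth.
- r.finish_job(): hands the job in, once; it reports no verdict.
The state is a dict: "t": time; "joints": joint angles; "qd": joint speeds; "joint_efforts": joint torques, N m; "tcp_pos": TCP position; "tcp_rot": TCP orientation; "force": force on the tool from outside, world axes, zero at the start; "torque": the same for the moment, N m; "gripper_width": finger opening in m.
Only numpy, scipy, OpenCV 4.12 (cv2) and the standard library are available. Lean on these libraries where they do the work, as an engineer would, in place of code of your own. Each camera call takes 0.05 s, during which the arm holds its last target. There are 200 camera calls.

### The job

Build up the tiered wooden box in the middle of the wire drying tray, one piece at a time from the bottom: first the deep box without partitions, on it the tray with two compartments, on that the tray with six compartments, and last the lid with its handle up. Lower each piece until it is fully seated on the one below (do not drop or knock it), let go of the finished box, and leave the jar and the sanding block alone.

Things in the scene. Friction and masses are not known exactly. Their poses are not given: they have to be found in the camera images.
- bottom_box: brown wood, 104 mm long (x) by 58 mm wide (y), half-turn symmetric; the deepest tier, 50 mm high, an open box with NO partition. Walls 7 mm, floor 6 mm, opening 90 x 44 mm; flat underside, no foot. Plain outer sides from bottom to rim: grip across the 58 mm width. Origin: centre of underside; z up. Loose, 0.11 to 0.23 kg.
- two_part_tray: brown wood, 104 mm long (x) by 58 mm wide (y), half-turn symmetric; open tray, ONE partition across (two compartments), 37 mm high. Foot 80 x 34 x 5 mm drops into the tier below, 5 mm play each side. 58 mm body from 5 to 37 mm above origin, opening 90 x 44, partition 9 mm below rim. Seated, origin 45 mm above the bottom box's. Origin: centre of underside of foot; z up. Loose, 0.09 to 0.19 kg.
- six_part_tray: brown wood, 104 mm long (x) by 58 mm wide (y), half-turn symmetric; shallow open tray, SIX compartments (3 by 2), 29 mm high. Foot 80 x 34 x 5 mm drops into the tier below, 5 mm play each side. 58 mm body from 5 to 29 mm above origin, opening 90 x 44, partitions 9 mm below rim. Seated, origin 32 mm above the two-part tray's. Origin: centre of underside of foot; z up. Loose, 0.07 to 0.16 kg.
- lid: brown wood, 104 mm long (x) by 58 mm wide (y), half-turn symmetric; flat board with a bar handle. Foot 80 x 34 x 5 mm drops into the tier below, 5 mm play each side. Board 5 to 14 mm above origin; handle centred, 44 (x) x 14 (y) mm, 14 to 34 mm above origin: grip across the 14 mm. Seated, origin 24 mm above the six-part tray's. Origin: centre of underside of foot; z up. Loose, 0.06 to 0.13 kg.
- wire_tray: the target: a small low drying tray of dark welded steel wire mesh, 130 mm (x) by 100 mm (y), its top 12 mm above the table; things stand on the mesh as on a flat plate. Fixed. Origin: centre of its underside, on the table; z up, x along its length.
- sanding_board: a plain pale plywood board of the same size, 130 x 100 x 12 mm, NOT the target. Fixed, stays empty. Origin: centre of its underside.
- varnish_jar: a closed amber glass jar with metal cap, 64 mm across, 85 mm high, standing at one side; not part of the job. Origin: centre of its underside.
- sanding_block: a cork sanding block on a black rubber sole, 90 x 50 x 28 mm, lying at one side; not part of the job. Origin: centre of its underside.
There are look-alikes about, which are no part of the job. Leave any turquoise look-alike of the bottom_box alone. What is shaped like the lid but red is not meant.

How it is judged:
By the outcome, as a careful person would: the job done as asked, in the order asked, and still so for the second after the job is handed in, with the robot touching nothing.
It also fails if it takes over 115 s, if anything falls off the work surface, if the arm or the gripper's body presses on something with over 40 N, if the wrist force passes 120 N, or if a joint passes its speed limit or range.

## Working session

There is one attempt and no reset: what is moved stays moved. The work goes in short steps, Python scripts to look and compute and a tool call to move; the robot and the scene stay as the last step left them, time stands still between calls to the robot, and variables do not carry over. Pictures are saved under pics/ and viewed, about 12 in all and at most 16, crops included, and the job is handed in when it is done.

Besides the shell and the picture viewer there is one more tool, called after ">>>" by a JSON object that holds its "api" and its "payload", one argument or row to a line. drive_tool: Moves the arm, as the interface text tells. Its arguments: {"type":"object","properties":{"moves":{"type":"array"},"gripper":{"type":"number"},"newtons":{"type":"number"}},"required":["moves"]}

```bash
ls; mkdir -p pics; cat > h.py <<'E'
import numpy as np, cv2
from scipy.spatial.transform import Rotation as R
from workcell import r
def cam(name, fn=None):
    c=r.read_camera(name); c['pixels']=np.asarray(c['pixels'],np.uint8)
    np.save(f'/tmp/{name}.npy',c,allow_pickle=True)
    if fn: cv2.imwrite(fn,c['pixels'])
    return c
def load(name): return np.load(f'/tmp/{name}.npy',allow_pickle=True).item()
def rot(c):
    a=np.array(c['attitude'],float)
    return a if a.shape==(3,3) else R.from_quat(a).as_matrix()
def ray(c,uv):
    uv=np.atleast_2d(np.array(uv,float))
    d=np.stack([(uv[:,0]-c['cx'])/c['fx'],(uv[:,1]-c['cy'])/c['fy']],1)
    s=d.copy()
    for _ in range(20): s=d/(1+c['k1']*(s**2).sum(1,keepdims=True))
    v=np.stack([s[:,0],-s[:,1],-np.ones(len(s))],1)
    return np.array(c['origin'],float), v@rot(c).T
def onz(c,uv,z):
    o,v=ray(c,uv); return o+v*((z-o[2])/v[:,2])[:,None]
def proj(c,P):
    P=np.atleast_2d(P); q=(P-np.array(c['origin']))@rot(c)
    s=np.stack([q[:,0]/-q[:,2],-q[:,1]/-q[:,2]],1)
    s=s*(1+c['k1']*(s**2).sum(1,keepdims=True))
    return s*[c['fx'],c['fy']]+[c['cx'],c['cy']]
E
python3 - <<'E'
from h import *
a=cam('scene','pics/scene0.png');b=cam('side','pics/side0.png');w=cam('wrist','pics/wrist0.png')
for c in(a,b,w):print({k:np.round(v,3).tolist() for k,v in c.items() if k!='pixels'})
print(r.read_state())
E
```

```text
pics
{'fx': 430.816, 'fy': 430.816, 'cx': 257.641, 'cy': 190.936, 'k1': -0.072, 'origin': [1.295, -0.205, 0.892], 'attitude': [0.302, 0.232, 0.569, 0.729]}
{'fx': 405.245, 'fy': 405.245, 'cx': 257.294, 'cy': 189.476, 'k1': -0.125, 'origin': [0.089, -0.687, 0.988], 'attitude': [0.33, -0.082, -0.245, 0.908]}
{'fx': 329.149, 'fy': 329.149, 'cx': 258.048, 'cy': 190.184, 'k1': -0.014, 'origin': [0.625, 0.074, 0.374], 'attitude': [-0.148, 0.001, -0.0, 0.989]}
{'t': 0.15, 'joints': array([-9.54841180e-02,  4.94021895e-01,  1.34595484e+00,  5.15367963e-06,
        1.30251755e+00, -9.54973788e-02]), 'qd': array([ 0.00071881, -0.00165455, -0.00130487,  0.00079116, -0.00153659,
        0.00053786]), 'joint_efforts': array([ 4.76028199e-04, -8.82539248e+01, -3.84067369e+01, -1.70366275e-04,
        7.04737889e-03, -2.97315989e-05]), 'tcp_pos': array([6.24742482e-01, 3.94247260e-05, 2.38860282e-01]), 'tcp_rot': array([ 9.99999898e-01,  5.94620048e-06, -4.48522915e-04, -4.54561707e-05]), 'force': array([0.66131965, 0.47709038, 0.30235269]), 'torque': array([-0.0127481 , -0.01732851, -0.03480498]), 'gripper_width': 0.08551792762382412}
```

View pics/scene0.png

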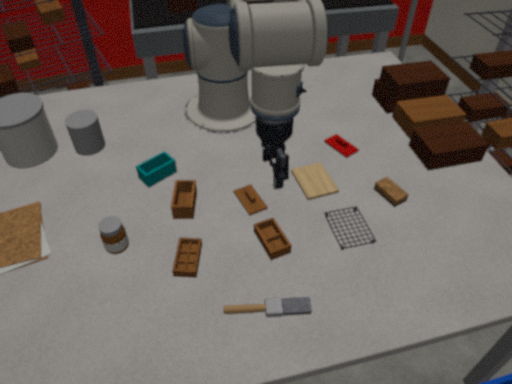

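View pics/side0.png

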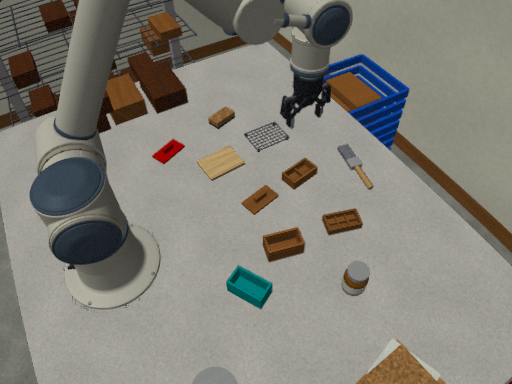

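The scene view at 384x512 shows these objects:
- bottom_box candidates: brown partitionless box (184,198), and a turquoise look-alike (157,169) to leave alone.
- lid candidates: brown lid (251,199), and a red one (341,145) to leave alone.
- Trays: two-part (272,239) and six-part (188,257).
- Target candidates: wire mesh (350,228), and a plywood board (315,181), which is not the target.
- Not part of the job: cork block (391,190), jar (113,234) and a scraper (270,308).

Next I'll measure from both views and make one crop to check the choices.

```bash
cat > m.py <<'E'
from h import *
def brown(img):
    h=cv2.cvtColor(img,cv2.COLOR_BGR2HSV)
    return cv2.morphologyEx(cv2.inRange(h,(4,110,40),(16,255,215)),cv2.MORPH_CLOSE,np.ones((5,5)))
def blob(m,uv):
    n,l,s,ce=cv2.connectedComponentsWithStats(m)
    k=[i for i in range(1,n) if s[i,4]>60]
    i=min(k,key=lambda i:np.hypot(*(ce[i]-uv)))
    return (l==i).astype(np.uint8)
E
python3 - <<'E'
from m import *
a,b=load('scene'),load('side')
seeds={'bottom':((184,198),(283,244),.05),'two':((272,239),(299,173),.037),'six':((188,257),(342,221),.029),'lid':((251,199),(260,199),.014)}
for n,(ua,ub,H) in seeds.items():
    out=[]
    for c,u in((a,ua),(b,ub)):
        m=blob(brown(c['pixels']),u); ys,xs=np.nonzero(m)
        P=onz(c,np.c_[xs,ys],H/2)[:,:2].astype(np.float32)
        (cx,cy),wh,an=cv2.minAreaRect(P)
        if wh[0]<wh[1]: wh=wh[::-1]; an-=90
        out.append((P.mean(0).round(3),len(xs),np.round([cx,cy,*wh],3),round(an,1)))
    print(n,*out,sep='\n  ')
for c,u,z in((a,(350,228),.012),(b,(266,137),.012)): print('tray',onz(c,u,z))
for n,u,z in(('jar',(113,220),.085),('block',(391,188),.028),('board',(315,180),.012),('turq',(157,166),.05),('red',(341,145),.014)): print(n,onz(a,u,z).round(3))
I=a['pixels']; cv2.imwrite('pics/crop0.png',cv2.resize(I[120:290,80:420],None,fx=2.3,fy=2.3,interpolation=cv2.INTER_CUBIC))
E
```

```text
bottom
  (array([ 0.442, -0.199], dtype=float32), 775, array([ 0.44 , -0.199,  0.139,  0.062]), -13.4)
  (array([ 0.442, -0.194], dtype=float32), 999, array([ 0.443, -0.193,  0.113,  0.084]), -13.1)
two
  (array([0.629, 0.006], dtype=float32), 847, array([0.628, 0.006, 0.118, 0.063]), 10.6)
  (array([0.631, 0.01 ], dtype=float32), 617, array([0.632, 0.011, 0.123, 0.073]), 11.3)
six
  (array([ 0.634, -0.216], dtype=float32), 833, array([ 0.632, -0.215,  0.114,  0.057]), -16.6)
  (array([ 0.636, -0.21 ], dtype=float32), 693, array([ 0.637, -0.21 ,  0.11 ,  0.068]), -17.2)
lid
  (array([ 0.471, -0.015], dtype=float32), 499, array([ 0.469, -0.016,  0.103,  0.055]), 14.2)
  (array([ 0.472, -0.011], dtype=float32), 508, array([ 0.472, -0.011,  0.106,  0.059]), 14.0)
tray [[0.64247205 0.21784065 0.012     ]]
tray [[0.62895441 0.21474182 0.012     ]]
jar [[ 0.532 -0.38   0.085]]
block [[0.544 0.384 0.028]]
board [[0.445 0.189 0.012]]
turq [[ 0.315 -0.258  0.05 ]]
red [[0.312 0.325 0.014]]
```

View pics/crop0.png

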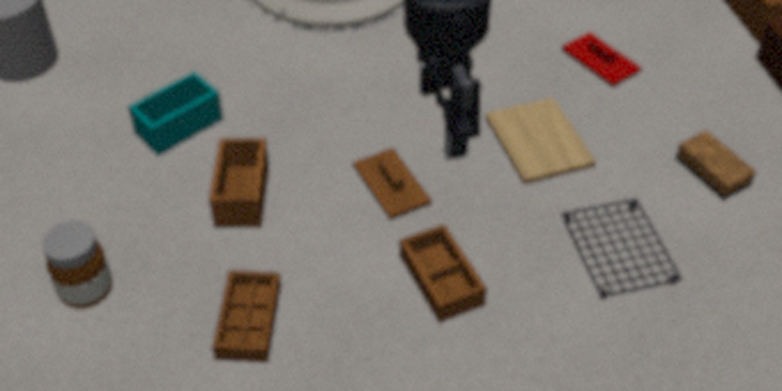

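View pics/wrist0.png

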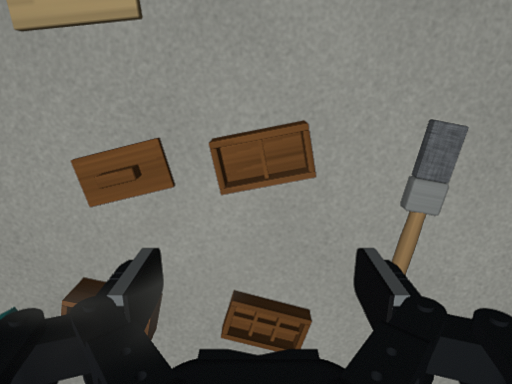

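Choices confirmed: the brown partitionless box, two-part, six-part and brown lid (crop at (240,183), (443,272), (247,315), (392,182)). The turquoise box and red lid are excluded. The wrist view shows the two-part tray (263,158), lid (124,172) and six-part tray (266,322). I'll measure the target first, with the wrist camera right above it.

>>> {"api": "drive_tool", "payload": {
  "moves": [
    {"travel": [0.3,-4.7,0],"yaw": 0},
    {"travel": [0.3,-4.7,0],"yaw": 0},
    {"travel": [0.3,-4.7,0],"yaw": 0},
    {"travel": [0.3,-4.7,0],"yaw": 0},
    {"travel": [0.3,-4.7,0],"yaw": 0},
    {"travel": [0.3,-4.7,0],"yaw": 0},
    {"travel": [0.3,-4.7,0],"yaw": 0}
  ]
}}

```text
t: 0.85
tcp_pos: [0.634, 0.1398, 0.2392]
tcp_rot: [1.0, -0.001, -0.0, 0.0]
force: [0.0, -0.4, 0.3]
gripper_width: 0.085
```

```bash
python3 - <<'E'
from m import *
w=cam('wrist','pics/wrist1.png'); print(np.round(w['origin'],3), r.read_state()['tcp_pos'].round(3))
g=cv2.cvtColor(w['pixels'],cv2.COLOR_BGR2GRAY)
P=proj(w,[.635,.216,.012])[0]; print(P)
m=cv2.morphologyEx(cv2.inRange(g,0,85),cv2.MORPH_CLOSE,np.ones((25,25)))
m[260:]=0
m=cv2.morphologyEx(m,cv2.MORPH_OPEN,np.ones((9,9)))
b=blob(m,P); ys,xs=np.nonzero(b); print(len(xs),xs.min(),xs.max(),ys.min(),ys.max())
W=onz(w,np.c_[xs,ys],.012)[:,:2].astype(np.float32); print(cv2.minAreaRect(W*1000))
a=load('scene')
E
```

```text
[0.634 0.214 0.374] [0.634 0.14  0.239]
[259.54584188  87.10674648]
12380 194 321 33 133
((633.0916748046875, 218.12017822265625), (130.06690979003906, 100.1641616821289), 0.35947221517562866)
```

View pics/wrist1.png

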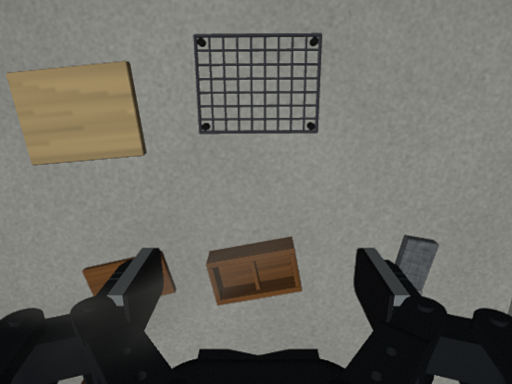

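The wire tray is at (258,83) in the wrist view. It measures 130 x 100 mm, centred at (0.633, 0.218), angle 0.4°. Next, above the brown bottom box.

>>> {"api": "drive_tool", "payload": {
  "moves": [
    {"travel": [-2,6,0],"yaw": -8},
    {"travel": [-2,6,0],"yaw": -8},
    {"travel": [-2,6,0],"yaw": -8},
    {"travel": [-2,6,0],"yaw": -8},
    {"travel": [-2,6,0],"yaw": -8},
    {"travel": [-2,6,0],"yaw": -8},
    {"travel": [-2,6,0],"yaw": -8},
    {"travel": [-2,6,0],"yaw": -8}
  ]
}}

```text
t: 1.7
tcp_pos: [0.5742, -0.0383, 0.2393]
tcp_rot: [0.94, 0.341, 0.0, -0.0]
force: [0.4, -0.6, -0.3]
gripper_width: 0.0855
```

```bash
cat >> h.py <<'E'
def go(x,y,z,axis=None):
    """travel/yaw units to TCP x,y,z with jaws across a piece whose long axis lies at `axis` deg"""
    s=r.read_state(); M=R.from_quat(s['tcp_rot']).as_matrix()
    d=M.T@(np.array([x,y,z])-s['tcp_pos'])/.03; yaw=0
    if axis is not None:
        cur=np.degrees(np.arctan2(M[1,0],M[0,0])); yaw=-(((axis+90-cur)+90)%180-90)/5
    print('TCP',s['tcp_pos'].round(4),'travel',d.round(2),'yaw',round(yaw,2),'jaw dir',round(np.degrees(np.arctan2(M[1,0],M[0,0])),1),'tilt',np.round(M[2,:2],4))
E
python3 -c "
from h import *
go(.514,-.214,.239,-13.3)"
```

```text
TCP [ 0.5742 -0.0383  0.2393] travel [-5.29  3.21  0.01] yaw -7.38 jaw dir 39.8 tilt [ 0.0002 -0.0001]
```

>>> {"api": "drive_tool", "payload": {
  "moves": [
    {"travel": [-5.3,3.2,0],"yaw": -7.4},
    {"travel": [-5.3,3.2,0],"yaw": -7.4},
    {"travel": [-5.3,3.2,0],"yaw": -7.4},
    {"travel": [-5.3,3.2,0],"yaw": -7.4},
    {"travel": [-5.3,3.2,0],"yaw": -7.4},
    {"travel": [-5.3,3.2,0],"yaw": -7.4},
    {"travel": [-5.3,3.2,0],"yaw": -7.4},
    {"travel": [-5.3,3.2,0],"yaw": -7.4}
  ]
}}

```text
t: 2.5
tcp_pos: [0.5145, -0.2134, 0.2392]
tcp_rot: [0.783, 0.622, 0.0, -0.0]
force: [-0.4, 0.0, 0.6]
gripper_width: 0.0849
```

```bash
cat >> m.py <<'E'
def rim(w,guess,H,crop=260):
    m=brown(w['pixels']); m[crop:]=0
    m=cv2.morphologyEx(m,cv2.MORPH_CLOSE,np.ones((15,15)))
    p=proj(w,[*guess,H])[0]; b=blob(m,p); ys,xs=np.nonzero(b)
    W=onz(w,np.c_[xs,ys],H)[:,:2].astype(np.float32)*1000
    (cx,cy),wh,an=cv2.minAreaRect(W)
    if wh[0]<wh[1]: wh=wh[::-1]; an-=90
    an=(an+90)%180-90
    print('rim c',round(cx,1),round(cy,1),'size',np.round(wh,1),'ang',round(an,1),'px',p.round(),'rows',ys.min(),ys.max(),'cols',xs.min(),xs.max(),'cam',np.round(w['origin'],3))
    return cx/1000,cy/1000,an
E
python3 - <<'E'
from m import *
w=cam('wrist','pics/wrist2.png')
x,y,a=rim(w,(.442,-.197),.05)
go(x,y,.08,a)
E
```

```text
rim c 440.1 -198.2 size [102.8  56.9] ang -13.5 px [259.  90.] rows 29 143 cols 226 288 cam [ 0.441 -0.197  0.374]
TCP [ 0.5144 -0.2135  0.2393] travel [-0.06 -2.53  5.31] yaw 0.08 jaw dir 76.9 tilt [ 0.0001 -0.    ]
```

View pics/wrist2.png

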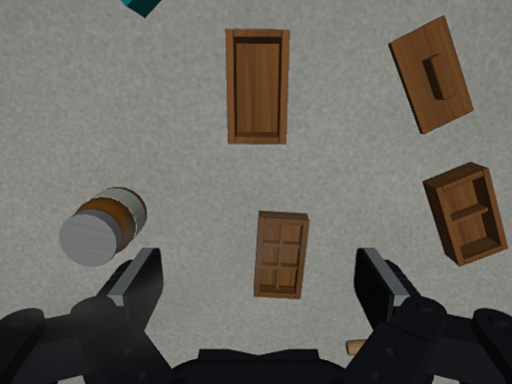

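The brown open box is centred in the wrist view at (257,86), measured 103 x 57 mm, angle -13.5°. Moving to grasp it.

>>> {"api": "drive_tool", "payload": {
  "moves": [
    {"travel": [0,-1.3,1],"yaw": 0},
    {"travel": [-0.05,-2.53,2.5],"yaw": 0.1},
    {"travel": [-0.05,-2.53,4],"yaw": 0.1},
    {"travel": [-0.05,-2.53,5.3],"yaw": 0.1},
    {"travel": [-0.05,-2.53,6.3],"yaw": 0.1},
    {"travel": [-0.05,-2.53,7],"yaw": 0.1},
    {"travel": [-0.05,-2.53,7.33],"yaw": 0.1},
    {"travel": [-0.05,-2.53,7.33],"yaw": 0.1}
  ],
  "gripper": 85
}}

```text
t: 3.35
tcp_pos: [0.4395, -0.1984, 0.0187]
tcp_rot: [0.785, 0.619, -0.0, -0.001]
force: [-0.2, -0.5, -0.2]
gripper_width: 0.085
```

>>> {"api": "drive_tool", "payload": {
  "moves": [
    {"travel": [0,0,0],"yaw": 0},
    {"travel": [0,0,0],"yaw": 0},
    {"travel": [0,0,0],"yaw": 0},
    {"travel": [0,0,0],"yaw": 0},
    {"travel": [0,0,0],"yaw": 0},
    {"travel": [0,0,0],"yaw": 0},
    {"travel": [0,0,0],"yaw": 0},
    {"travel": [0,0,0],"yaw": 0}
  ],
  "gripper": 50,
  "newtons": 35
}}

```text
t: 4.15
tcp_pos: [0.4403, -0.1993, 0.0206]
tcp_rot: [0.785, 0.619, 0.0, 0.001]
force: [0.7, 2.7, 5.6]
gripper_width: 0.0575
```

>>> {"api": "drive_tool", "payload": {
  "moves": [
    {"travel": [0,0,-0.3],"yaw": 0},
    {"travel": [0,0,-1],"yaw": 0},
    {"travel": [0,0,-2],"yaw": 0},
    {"travel": [0,0,-3],"yaw": 0},
    {"travel": [0,0,-4],"yaw": 0},
    {"travel": [0,0,-4],"yaw": 0}
  ]
}}

```text
t: 4.75
tcp_pos: [0.4412, -0.2001, 0.1437]
tcp_rot: [0.785, 0.619, 0.001, 0.003]
force: [-0.1, -0.8, -1.4]
gripper_width: 0.0576
```

```bash
python3 - <<'E'
from m import *
s=r.read_state(); print(s['force'],s['gripper_width'])
w=cam('wrist','pics/wrist3.png'); a=cam('scene')
print(proj(w,s['tcp_pos']))
go(.633,.218,.16,.4)
E
```

```text
[-0.11010164 -0.81736046 -1.39092999] 0.057590516839233996
[[260.15652751 259.98974444]]
TCP [ 0.4399 -0.1993  0.1406] travel [15.03  3.01 -0.65] yaw -2.78 jaw dir 76.5 tilt [-0.0008  0.0023]
```

View pics/wrist3.png

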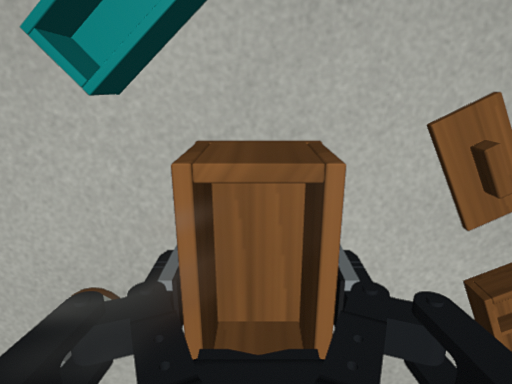

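The box is held square, with rim (258,163) between the fingers at a grip width of 57.6 mm. I'll check the offset along its length and carry it over.

>>> {"api": "drive_tool", "payload": {
  "moves": [
    {"travel": [0.8,0.16,-0.1],"yaw": -0.3},
    {"travel": [2,0.4,-0.3],"yaw": -0.6},
    {"travel": [3.2,0.64,-0.5],"yaw": -0.9},
    {"travel": [4.4,0.88,-0.65],"yaw": -1.2},
    {"travel": [5.6,1.12,-0.65],"yaw": -1.5},
    {"travel": [6.6,1.32,-0.65],"yaw": -1.8},
    {"travel": [7.3,1.46,-0.65],"yaw": -2.1},
    {"travel": [7.5,1.5,-0.65],"yaw": -2.4}
  ]
}}

```text
t: 5.65
tcp_pos: [0.5359, 0.011, 0.158]
tcp_rot: [0.715, 0.699, -0.0, -0.001]
force: [-0.8, -1.4, -2.4]
gripper_width: 0.0573
```

```bash
python3 - <<'E'
from m import *
w=load('wrist'); T=np.array([.4399,-.1993]); P=onz(w,[[174,163],[345,163],[259,163]],.1706)[:,:2]
u=np.array([-np.cos(np.radians(-13.5)),-np.sin(np.radians(-13.5))]); print((P-T)@u, (P-T)@[-u[1],u[0]])
go(.633,.218,.16,.4)
E
```

```text
[0.05013127 0.05009694 0.05010534] [ 0.02943925 -0.02779542  0.00097097]
TCP [0.5359 0.011  0.158 ] travel [ 6.97  3.07 -0.07] yaw -0.34 jaw dir 88.7 tilt [ 0.0003 -0.0014]
```

>>> {"api": "drive_tool", "payload": {
  "moves": [
    {"travel": [1,0.44,0],"yaw": -0.3},
    {"travel": [2.3,1.0,0],"yaw": -0.3},
    {"travel": [3.6,1.57,0],"yaw": -0.3},
    {"travel": [4.9,2.13,0],"yaw": -0.3},
    {"travel": [6.0,2.61,0],"yaw": -0.3},
    {"travel": [6.7,2.9,0],"yaw": -0.3},
    {"travel": [6.95,3.03,0],"yaw": -0.3},
    {"travel": [6.95,3.03,0],"yaw": -0.3}
  ]
}}

```text
t: 6.45
tcp_pos: [0.632, 0.215, 0.158]
tcp_rot: [0.707, 0.707, -0.001, -0.0]
force: [0.1, -0.1, -1.1]
gripper_width: 0.0575
```

>>> {"api": "drive_tool", "payload": {
  "moves": [
    {"travel": [0,0,0.6],"yaw": 0},
    {"travel": [0,0,1.6],"yaw": 0},
    {"travel": [0,0,2.6],"yaw": 0},
    {"travel": [0,0,3.3],"yaw": 0},
    {"travel": [0,0,3.7],"yaw": 0},
    {"travel": [0,0,3.7],"yaw": 0}
  ]
}}

```text
t: 7.05
tcp_pos: [0.6311, 0.2138, 0.0465]
tcp_rot: [0.707, 0.707, -0.001, -0.001]
force: [-0.7, 0.4, -0.5]
gripper_width: 0.0577
```

```bash
python3 - <<'E'
from h import *
print(r.read_state()['force']); go(.632,.218,.0326,.4)
E
```

```text
[-0.70948121  0.40058856 -0.51361861]
TCP [0.6311 0.2138 0.0465] travel [0.14 0.03 0.46] yaw -0.09 jaw dir 89.9 tilt [-0.0009 -0.003 ]
```

>>> {"api": "drive_tool", "payload": {
  "moves": [
    {"travel": [0.14,0.03,0],"yaw": -0.1},
    {"travel": [0.14,0.03,0.1],"yaw": -0.1},
    {"travel": [0.14,0.03,0.2],"yaw": -0.1},
    {"travel": [0.14,0.03,0.3],"yaw": -0.1},
    {"travel": [0.14,0.03,0.38],"yaw": -0.1},
    {"travel": [0.14,0.03,0.44],"yaw": -0.1},
    {"travel": [0.14,0.03,0.44],"yaw": -0.1}
  ]
}}

```text
t: 7.75
tcp_pos: [0.6329, 0.2193, 0.0344]
tcp_rot: [0.704, 0.71, -0.0, -0.0]
force: [-1.0, 0.9, -1.0]
gripper_width: 0.0576
```

>>> {"api": "drive_tool", "payload": {
  "moves": [
    {"travel": [0,0,0.03],"yaw": 0},
    {"travel": [0,0,0.06],"yaw": 0},
    {"travel": [0,0,0.06],"yaw": 0}
  ]
}}

```text
t: 8.05
tcp_pos: [0.6331, 0.2194, 0.0328]
tcp_rot: [0.704, 0.71, -0.0, -0.0]
force: [-0.2, 0.3, -1.0]
gripper_width: 0.0576
```

>>> {"api": "drive_tool", "payload": {
  "moves": [
    {"travel": [0,0,0.03],"yaw": 0},
    {"travel": [0,0,0.05],"yaw": 0},
    {"travel": [0,0,0.05],"yaw": 0}
  ]
}}

```text
t: 8.35
tcp_pos: [0.6332, 0.2194, 0.0326]
tcp_rot: [0.704, 0.71, 0.0, 0.0]
force: [-6.1, -1.4, 17.1]
gripper_width: 0.0576
```

Contact at the expected height. Easing off and releasing.

>>> {"api": "drive_tool", "payload": {
  "moves": [
    {"travel": [0,0,-0.03],"yaw": 0},
    {"travel": [0,0,-0.04],"yaw": 0}
  ]
}}

```text
t: 8.55
tcp_pos: [0.6332, 0.2194, 0.0328]
tcp_rot: [0.704, 0.71, 0.0, 0.0]
force: [-1.7, -0.7, -1.7]
gripper_width: 0.0576
```

>>> {"api": "drive_tool", "payload": {
  "moves": [
    {"travel": [0,0,0],"yaw": 0},
    {"travel": [0,0,0],"yaw": 0},
    {"travel": [0,0,0],"yaw": 0},
    {"travel": [0,0,0],"yaw": 0},
    {"travel": [0,0,0],"yaw": 0},
    {"travel": [0,0,0],"yaw": 0}
  ],
  "gripper": 85
}}

```text
t: 9.15
tcp_pos: [0.6331, 0.2194, 0.0326]
tcp_rot: [0.704, 0.71, 0.0, 0.0]
force: [0.1, -0.1, -0.2]
gripper_width: 0.0847
```

>>> {"api": "drive_tool", "payload": {
  "moves": [
    {"travel": [0,0,-0.6],"yaw": 0},
    {"travel": [0,0,-1.6],"yaw": 0},
    {"travel": [0,0,-2.8],"yaw": 0},
    {"travel": [0,0.6,-4.2],"yaw": 0},
    {"travel": [0,1.6,-5.6],"yaw": 0},
    {"travel": [0,2.4,-7],"yaw": 0},
    {"travel": [0,2.4,-7],"yaw": 0},
    {"travel": [0,2.4,-7],"yaw": 0}
  ]
}}

```text
t: 9.95
tcp_pos: [0.7057, 0.22, 0.2433]
tcp_rot: [0.704, 0.71, 0.001, 0.0]
force: [-0.9, 0.4, -0.6]
gripper_width: 0.0848
```

```bash
python3 - <<'E'
from m import *
w=cam('wrist','pics/wrist4.png')
rim(w,(.633,.218),.062)
# two-part target: camera above it
import math
x,y,a=.630,.008,11.0; t=math.radians(a); go(x+.074*math.cos(t),y+.074*math.sin(t),.239,a)
E
```

```text
rim c 632.4 218.6 size [103.4  57.9] ang 0.5 px [257.  92.] rows 30 147 cols 226 290 cam [0.63  0.218 0.378]
TCP [0.7046 0.2199 0.2419] travel [-6.59 -0.12  0.1 ] yaw -2.1 jaw dir 90.5 tilt [-0.0002 -0.0009]
```

The bottom box sits at (0.632, 0.219), 0.5°, within 1 mm of the tray centre. Now the two-part tray.

>>> {"api": "drive_tool", "payload": {
  "moves": [
    {"travel": [-1,0,0.1],"yaw": -0.6},
    {"travel": [-2.4,0,0.1],"yaw": -1.2},
    {"travel": [-3.8,-0.1,0.1],"yaw": -2.1},
    {"travel": [-5.2,-0.1,0.1],"yaw": -2.1},
    {"travel": [-6.2,-0.1,0.1],"yaw": -2.1},
    {"travel": [-6.6,-0.1,0.1],"yaw": -2.1},
    {"travel": [-6.6,-0.1,0.1],"yaw": -2.1},
    {"travel": [-6.6,-0.1,0.1],"yaw": -2.1}
  ]
}}

```text
t: 10.8
tcp_pos: [0.7033, 0.0231, 0.2389]
tcp_rot: [0.636, 0.772, -0.0, -0.001]
force: [-0.2, 1.1, 0.3]
gripper_width: 0.0851
```

```bash
python3 - <<'E'
from m import *
w=cam('wrist','pics/wrist5.png')
x,y,a=rim(w,(.63,.008),.037)
go(x,y,.013,a)
E
```

```text
rim c 628.5 3.6 size [102.1  56.8] ang 11.0 px [258.  90.] rows 31 140 cols 224 283 cam [0.63  0.008 0.374]
TCP [0.7035 0.0236 0.2391] travel [-0.18 -2.57  7.54] yaw 0.01 jaw dir 101.1 tilt [ 0.0006 -0.0008]
```

View pics/wrist5.png

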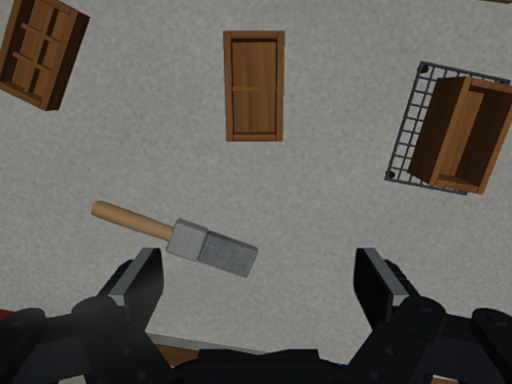

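The two-part tray is centred at (254,86), with one partition, and the seated box shows at (470,135). Grasping the tray.

>>> {"api": "drive_tool", "payload": {
  "moves": [
    {"travel": [-0.1,-1.3,1],"yaw": 0},
    {"travel": [-0.18,-2.57,2.5],"yaw": 0},
    {"travel": [-0.18,-2.57,4],"yaw": 0},
    {"travel": [-0.18,-2.57,5.4],"yaw": 0},
    {"travel": [-0.18,-2.57,6.5],"yaw": 0},
    {"travel": [-0.18,-2.57,7.2],"yaw": 0},
    {"travel": [-0.18,-2.57,7.52],"yaw": 0},
    {"travel": [-0.18,-2.57,7.52],"yaw": 0}
  ]
}}

```text
t: 11.65
tcp_pos: [0.6286, 0.0031, 0.013]
tcp_rot: [0.636, 0.772, -0.0, -0.001]
force: [-0.5, -0.9, 0.2]
gripper_width: 0.0851
```

>>> {"api": "drive_tool", "payload": {
  "moves": [
    {"travel": [0,0,0],"yaw": 0},
    {"travel": [0,0,0],"yaw": 0},
    {"travel": [0,0,0],"yaw": 0},
    {"travel": [0,0,0],"yaw": 0},
    {"travel": [0,0,0],"yaw": 0},
    {"travel": [0,0,0],"yaw": 0},
    {"travel": [0,0,0],"yaw": 0},
    {"travel": [0,0,0],"yaw": 0}
  ],
  "gripper": 50
}}

```text
t: 12.45
tcp_pos: [0.63, 0.0022, 0.0155]
tcp_rot: [0.636, 0.772, 0.001, 0.001]
force: [-0.1, 3.6, 5.3]
gripper_width: 0.0575
```

>>> {"api": "drive_tool", "payload": {
  "moves": [
    {"travel": [0,0,-0.3],"yaw": 0},
    {"travel": [0,0,-1],"yaw": 0},
    {"travel": [0,0,-2],"yaw": 0},
    {"travel": [0,0,-3],"yaw": 0},
    {"travel": [0,0,-4],"yaw": 0},
    {"travel": [0,0,-5],"yaw": 0},
    {"travel": [0,0,-5],"yaw": 0},
    {"travel": [0,0,-5],"yaw": 0}
  ]
}}

```text
t: 13.25
tcp_pos: [0.6294, 0.0019, 0.1653]
tcp_rot: [0.636, 0.772, 0.001, 0.001]
force: [1.0, 0.3, -2.5]
gripper_width: 0.0574
```

```bash
python3 - <<'E'
from m import *
w=cam('wrist','pics/wrist6.png'); go(.632,.219,.165,.5)
E
```

```text
TCP [0.6288 0.002  0.1641] travel [ 7.08  1.48 -0.03] yaw 2.1 jaw dir 101.0 tilt [-0.0001 -0.    ]
```

View pics/wrist6.png

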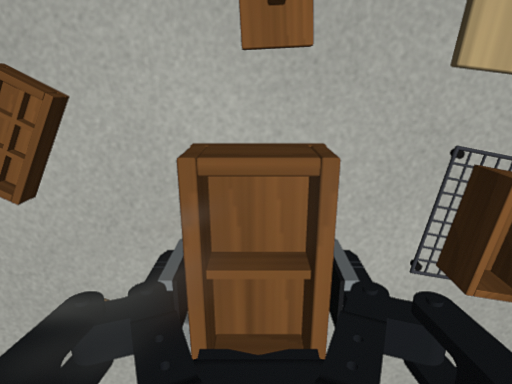

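The two-part tray is held square, with rim corners at (178,157) and (339,157). Carrying it over the box, and computing the offset in hand.

>>> {"api": "drive_tool", "payload": {
  "moves": [
    {"travel": [0.7,0.15,0],"yaw": 0.5},
    {"travel": [1.9,0.4,0],"yaw": 1},
    {"travel": [3.1,0.65,0],"yaw": 1.5},
    {"travel": [4.3,0.9,0],"yaw": 2.1},
    {"travel": [5.5,1.15,0],"yaw": 2.1},
    {"travel": [6.5,1.36,0],"yaw": 2.1},
    {"travel": [7.0,1.46,0],"yaw": 2.1},
    {"travel": [7.08,1.48,0],"yaw": 2.1}
  ]
}}

```text
t: 14.1
tcp_pos: [0.6315, 0.2204, 0.1629]
tcp_rot: [0.703, 0.711, -0.001, -0.0]
force: [-0.5, -0.0, -0.6]
gripper_width: 0.0575
```

```bash
cat >> m.py <<'E'
def held(w,T,px,dz):
    "offsets of the held rim's near corners from the TCP, along the piece (camera side) and across"
    M=rot(w); ang=np.arctan2(M[1,1],M[0,1]); 
    u=np.array([np.cos(ang),np.sin(ang)]); P=onz(w,px,T[2]+dz)[:,:2]-T[:2]
    print('to camera side',(P@u).round(4),'across',(P@[u[1],-u[0]]).round(4))
E
python3 - <<'E'
from m import *
w=load('wrist'); held(w,np.array([.6288,.002,.1641]),[[178,157],[339,157]],.0215)
go(.632,.219,.09,.5)
E
```

```text
to camera side [0.0519 0.0519] across [-0.0293  0.0276]
TCP [0.6315 0.2204 0.1629] travel [-0.05  0.02  2.43] yaw 0.02 jaw dir 90.6 tilt [-0.0003 -0.0017]
```

>>> {"api": "drive_tool", "payload": {
  "moves": [
    {"travel": [-0.03,0,0.7],"yaw": 0},
    {"travel": [-0.03,0,1.5],"yaw": 0},
    {"travel": [-0.03,0,2.1],"yaw": 0},
    {"travel": [-0.03,0,2.4],"yaw": 0},
    {"travel": [-0.03,0,2.4],"yaw": 0},
    {"travel": [-0.03,0,2.4],"yaw": 0}
  ]
}}

```text
t: 14.7
tcp_pos: [0.6327, 0.2176, 0.0925]
tcp_rot: [0.704, 0.71, 0.0, 0.0]
force: [-0.0, -0.6, -0.8]
gripper_width: 0.0577
```

```bash
python3 - <<'E'
from m import *
go(.632,.219,.0725,.5)
E
```

```text
TCP [0.6327 0.2176 0.0925] travel [ 0.05 -0.02  0.67] yaw -0.01 jaw dir 90.5 tilt [0.     0.0005]
```

>>> {"api": "drive_tool", "payload": {
  "moves": [
    {"travel": [0.03,0,0.12],"yaw": 0},
    {"travel": [0.03,0,0.24],"yaw": 0},
    {"travel": [0.03,0,0.36],"yaw": 0},
    {"travel": [0.03,0,0.46],"yaw": 0},
    {"travel": [0.03,0,0.53],"yaw": 0},
    {"travel": [0.03,0,0.57],"yaw": 0},
    {"travel": [0.03,0,0.6],"yaw": 0},
    {"travel": [0.03,0,0.6],"yaw": 0}
  ]
}}

```text
t: 15.5
tcp_pos: [0.6322, 0.219, 0.0739]
tcp_rot: [0.704, 0.71, -0.0, -0.0]
force: [0.1, 0.4, -1.5]
gripper_width: 0.0575
```

>>> {"api": "drive_tool", "payload": {
  "moves": [
    {"travel": [0,0,0.03],"yaw": 0},
    {"travel": [0,0,0.05],"yaw": 0},
    {"travel": [0,0,0.05],"yaw": 0}
  ]
}}

```text
t: 15.8
tcp_pos: [0.6323, 0.219, 0.0726]
tcp_rot: [0.704, 0.71, 0.0, 0.0]
force: [0.2, 0.2, -0.3]
gripper_width: 0.0575
```

>>> {"api": "drive_tool", "payload": {
  "moves": [
    {"travel": [0,0,0.02],"yaw": 0},
    {"travel": [0,0,0.04],"yaw": 0},
    {"travel": [0,0,0.04],"yaw": 0}
  ]
}}

```text
t: 16.1
tcp_pos: [0.6323, 0.219, 0.0725]
tcp_rot: [0.704, 0.71, 0.0, 0.0]
force: [-6.2, -1.8, 17.1]
gripper_width: 0.0573
```

Seated at exactly the predicted height. Release, back off and check.

>>> {"api": "drive_tool", "payload": {
  "moves": [
    {"travel": [0,0,-0.03],"yaw": 0},
    {"travel": [0,0,-0.04],"yaw": 0}
  ]
}}

```text
t: 16.3
tcp_pos: [0.6323, 0.219, 0.0726]
tcp_rot: [0.704, 0.71, 0.0, 0.0]
force: [-0.2, 0.6, -0.1]
gripper_width: 0.0577
```

>>> {"api": "drive_tool", "payload": {
  "moves": [
    {"travel": [0,0,0],"yaw": 0},
    {"travel": [0,0,0],"yaw": 0},
    {"travel": [0,0,0],"yaw": 0},
    {"travel": [0,0,0],"yaw": 0},
    {"travel": [0,0,0],"yaw": 0},
    {"travel": [0,0,0],"yaw": 0}
  ],
  "gripper": 85
}}

```text
t: 16.9
tcp_pos: [0.6323, 0.219, 0.0724]
tcp_rot: [0.704, 0.71, -0.0, -0.0]
force: [-0.4, 0.4, 0.7]
gripper_width: 0.0851
```

>>> {"api": "drive_tool", "payload": {
  "moves": [
    {"travel": [0,0,-0.6],"yaw": 0},
    {"travel": [0,0,-1.6],"yaw": 0},
    {"travel": [0,0,-2.8],"yaw": 0},
    {"travel": [0,0.6,-4.2],"yaw": 0},
    {"travel": [0,1.6,-5.6],"yaw": 0},
    {"travel": [0,2.4,-5.8],"yaw": 0},
    {"travel": [0,2.4,-5.8],"yaw": 0},
    {"travel": [0,2.4,-5.8],"yaw": 0}
  ]
}}

```text
t: 17.7
tcp_pos: [0.7041, 0.2195, 0.2459]
tcp_rot: [0.704, 0.71, -0.0, -0.0]
force: [-1.0, -0.6, -0.4]
gripper_width: 0.0851
```

```bash
python3 - <<'E'
from m import *
w=cam('wrist','pics/wrist7.png')
rim(w,(.632,.219),.094)
import math
x,y,a=.634,-.214,-16.8; t=math.radians(a); go(x+.074*math.cos(t),y+.074*math.sin(t),.239,a)
E
```

```text
rim c 631.4 218.1 size [102.1  57.7] ang 0.5 px [259.  94.] rows 26 153 cols 222 294 cam [0.629 0.218 0.381]
TCP [0.7035 0.2195 0.2456] travel [-15.16  -0.09   0.22] yaw 3.46 jaw dir 90.5 tilt [-0.0003 -0.0017]
```

>>> {"api": "drive_tool", "payload": {
  "moves": [
    {"travel": [-1,0,0.2],"yaw": 0.5},
    {"travel": [-2.4,0,0.2],"yaw": 1},
    {"travel": [-3.8,0,0.2],"yaw": 1.5},
    {"travel": [-5.2,0,0.2],"yaw": 2},
    {"travel": [-6.6,0,0.2],"yaw": 2.5},
    {"travel": [-8,0,0.2],"yaw": 3},
    {"travel": [-9.4,0,0.2],"yaw": 3.4},
    {"travel": [-10.5,-0.1,0.2],"yaw": 3.4}
  ]
}}

```text
t: 18.55
tcp_pos: [0.7029, -0.0974, 0.2398]
tcp_rot: [0.802, 0.598, -0.001, -0.0]
force: [1.0, 0.0, -0.0]
gripper_width: 0.085
```

```bash
python3 - <<'E'
from m import *
import math
x,y,a=.634,-.214,-16.8; t=math.radians(a); go(x+.074*math.cos(t),y+.074*math.sin(t),.239,a)
E
```

```text
TCP [ 0.7029 -0.0974  0.2398] travel [-4.39  1.38  0.02] yaw 0.04 jaw dir 73.4 tilt [-0.0003 -0.0014]
```

>>> {"api": "drive_tool", "payload": {
  "moves": [
    {"travel": [-1.2,0.4,0],"yaw": 0},
    {"travel": [-2.6,0.8,0],"yaw": 0},
    {"travel": [-3.8,1.2,0],"yaw": 0},
    {"travel": [-4.3,1.4,0],"yaw": 0},
    {"travel": [-4.3,1.4,0],"yaw": 0},
    {"travel": [-4.3,1.4,0],"yaw": 0},
    {"travel": [-4.3,1.4,0],"yaw": 0}
  ]
}}

```text
t: 19.25
tcp_pos: [0.7075, -0.2293, 0.2404]
tcp_rot: [0.801, 0.599, -0.0, -0.0]
force: [0.5, 0.6, 0.0]
gripper_width: 0.0851
```

```bash
python3 - <<'E'
from m import *
w=cam('wrist','pics/wrist8.png')
x,y,a=rim(w,(.634,-.214),.029)
go(x,y,.013,a)
E
```

```text
rim c 633.0 -215.4 size [102.4  56.8] ang -16.6 px [253.  90.] rows 34 140 cols 222 280 cam [ 0.636 -0.209  0.376]
TCP [ 0.7076 -0.2294  0.2405] travel [-0.26 -2.51  7.58] yaw 0.04 jaw dir 73.6 tilt [ 0.0003 -0.0004]
```

View pics/wrist8.png

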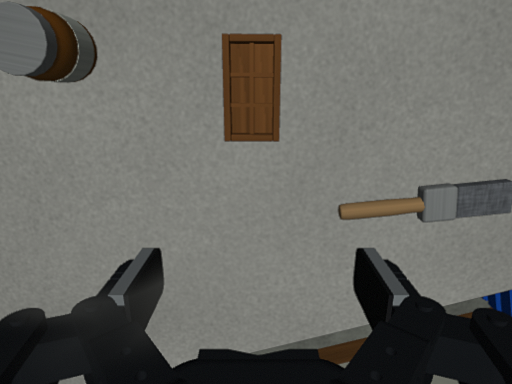

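The six-part tray is at (251,88), 3x2 compartments, 102 x 57 mm. Grasping it.

>>> {"api": "drive_tool", "payload": {
  "moves": [
    {"travel": [-0.1,-1.3,1],"yaw": 0},
    {"travel": [-0.26,-2.51,2.5],"yaw": 0},
    {"travel": [-0.26,-2.51,4],"yaw": 0},
    {"travel": [-0.26,-2.51,5.4],"yaw": 0},
    {"travel": [-0.26,-2.51,6.5],"yaw": 0},
    {"travel": [-0.26,-2.51,7.2],"yaw": 0},
    {"travel": [-0.26,-2.51,7.58],"yaw": 0},
    {"travel": [-0.26,-2.51,7.58],"yaw": 0}
  ]
}}

```text
t: 20.1
tcp_pos: [0.6327, -0.2161, 0.0121]
tcp_rot: [0.801, 0.599, -0.0, -0.001]
force: [0.5, -0.2, 0.5]
gripper_width: 0.0851
```

>>> {"api": "drive_tool", "payload": {
  "moves": [
    {"travel": [0,0,0],"yaw": 0},
    {"travel": [0,0,0],"yaw": 0},
    {"travel": [0,0,0],"yaw": 0},
    {"travel": [0,0,0],"yaw": 0},
    {"travel": [0,0,0],"yaw": 0},
    {"travel": [0,0,0],"yaw": 0},
    {"travel": [0,0,0],"yaw": 0},
    {"travel": [0,0,0],"yaw": 0}
  ],
  "gripper": 50
}}

```text
t: 20.9
tcp_pos: [0.6341, -0.2173, 0.0148]
tcp_rot: [0.801, 0.598, 0.001, 0.001]
force: [0.0, 2.4, 6.2]
gripper_width: 0.0571
```

>>> {"api": "drive_tool", "payload": {
  "moves": [
    {"travel": [0,0,-0.3],"yaw": 0},
    {"travel": [0,0,-1],"yaw": 0},
    {"travel": [0,0,-2.2],"yaw": 0},
    {"travel": [0,0,-3.4],"yaw": 0},
    {"travel": [0,0,-4.6],"yaw": 0},
    {"travel": [0,0,-5.8],"yaw": 0},
    {"travel": [0,0,-6],"yaw": 0},
    {"travel": [0,0,-6],"yaw": 0}
  ]
}}

```text
t: 21.7
tcp_pos: [0.6338, -0.2174, 0.1955]
tcp_rot: [0.801, 0.598, 0.001, 0.002]
force: [0.4, 0.5, -1.1]
gripper_width: 0.0572
```

```bash
python3 - <<'E'
from m import *
w=cam('wrist','pics/wrist9.png'); print(r.read_state()['force'].round(1)); go(.6315,.2185,.195,.5)
E
```

```text
[-0.4 -0.7 -1.3]
TCP [ 0.6331 -0.2171  0.1937] travel [13.91 -4.18 -0.05] yaw -3.4 jaw dir 73.5 tilt [-0.0002  0.0009]
```

View pics/wrist9.png

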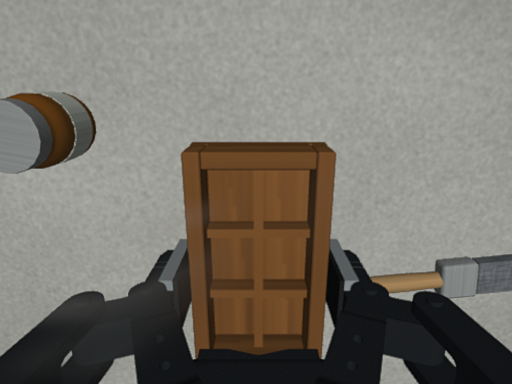

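The six-part tray is held square, with rim corners at (182,152) and (335,152).

>>> {"api": "drive_tool", "payload": {
  "moves": [
    {"travel": [0.7,-0.2,0],"yaw": -0.4},
    {"travel": [2,-0.6,0],"yaw": -0.8},
    {"travel": [3.3,-1,0],"yaw": -1.2},
    {"travel": [4.6,-1.4,0],"yaw": -1.6},
    {"travel": [5.9,-1.77,0],"yaw": -2},
    {"travel": [7.2,-2.16,0],"yaw": -2.4},
    {"travel": [8.3,-2.5,0],"yaw": -2.8},
    {"travel": [9,-2.7,0],"yaw": -3.2}
  ]
}}

```text
t: 22.55
tcp_pos: [0.631, 0.0673, 0.1915]
tcp_rot: [0.709, 0.705, -0.001, -0.001]
force: [0.5, -0.7, -1.5]
gripper_width: 0.0573
```

```bash
python3 - <<'E'
from m import *
w=load('wrist'); held(w,np.array([.6331,-.2171,.1937]),[[182,152],[335,152]],.0142)
go(.6315,.2185,.195,.5)
E
```

```text
to camera side [0.0516 0.0516] across [-0.0297  0.0279]
TCP [0.631  0.0673 0.1915] travel [ 5.04 -0.01 -0.11] yaw -0.17 jaw dir 89.7 tilt [ 0.0003 -0.0028]
```

>>> {"api": "drive_tool", "payload": {
  "moves": [
    {"travel": [0.7,0,0],"yaw": -0.1},
    {"travel": [1.8,0,0],"yaw": -0.1},
    {"travel": [3,0,0],"yaw": -0.1},
    {"travel": [4.1,0,0],"yaw": -0.1},
    {"travel": [4.8,0,0],"yaw": -0.1},
    {"travel": [5,0,0],"yaw": -0.1},
    {"travel": [5,0,0],"yaw": -0.1},
    {"travel": [5,0,0],"yaw": -0.1}
  ]
}}

```text
t: 23.35
tcp_pos: [0.6333, 0.2138, 0.1924]
tcp_rot: [0.707, 0.707, -0.001, -0.0]
force: [-0.2, -0.5, -1.5]
gripper_width: 0.0569
```

>>> {"api": "drive_tool", "payload": {
  "moves": [
    {"travel": [0,0,0.5],"yaw": 0},
    {"travel": [0,0,1.3],"yaw": 0},
    {"travel": [0,0,2],"yaw": 0},
    {"travel": [0,0,2.3],"yaw": 0},
    {"travel": [0,0,2.3],"yaw": 0},
    {"travel": [0,0,2.3],"yaw": 0}
  ]
}}

```text
t: 23.95
tcp_pos: [0.634, 0.2143, 0.1248]
tcp_rot: [0.707, 0.707, 0.0, 0.0]
force: [0.5, -0.6, -2.2]
gripper_width: 0.0572
```

```bash
python3 - <<'E'
from m import *
go(.6315,.2185,.1038,.5)
E
```

```text
TCP [0.634  0.2143 0.1248] travel [ 0.14 -0.09  0.7 ] yaw -0.11 jaw dir 90.0 tilt [0.0002 0.0007]
```

>>> {"api": "drive_tool", "payload": {
  "moves": [
    {"travel": [0.14,-0.08,0],"yaw": -0.1},
    {"travel": [0.14,-0.08,0.15],"yaw": -0.1},
    {"travel": [0.14,-0.08,0.3],"yaw": -0.1},
    {"travel": [0.14,-0.08,0.43],"yaw": -0.1},
    {"travel": [0.14,-0.08,0.53],"yaw": -0.1},
    {"travel": [0.14,-0.08,0.6],"yaw": -0.1},
    {"travel": [0.14,-0.08,0.65],"yaw": -0.1},
    {"travel": [0.14,-0.08,0.65],"yaw": -0.1}
  ]
}}

```text
t: 24.75
tcp_pos: [0.6311, 0.2189, 0.1044]
tcp_rot: [0.704, 0.71, -0.0, -0.0]
force: [-0.2, -0.3, -1.1]
gripper_width: 0.0576
```

>>> {"api": "drive_tool", "payload": {
  "moves": [
    {"travel": [0,0,0.02],"yaw": 0},
    {"travel": [0,0,0.04],"yaw": 0},
    {"travel": [0,0,0.04],"yaw": 0}
  ]
}}

```text
t: 25.05
tcp_pos: [0.6313, 0.219, 0.1038]
tcp_rot: [0.704, 0.71, 0.0, 0.0]
force: [-2.1, -0.3, 3.8]
gripper_width: 0.0572
```

>>> {"api": "drive_tool", "payload": {
  "moves": [
    {"travel": [0,0,0.02],"yaw": 0},
    {"travel": [0,0,0.02],"yaw": 0}
  ]
}}

```text
t: 25.25
tcp_pos: [0.6313, 0.219, 0.1038]
tcp_rot: [0.704, 0.71, 0.0, 0.0]
force: [-4.9, -1.1, 13.1]
gripper_width: 0.0575
```

>>> {"api": "drive_tool", "payload": {
  "moves": [
    {"travel": [0,0,-0.02],"yaw": 0},
    {"travel": [0,0,-0.03],"yaw": 0}
  ]
}}

```text
t: 25.45
tcp_pos: [0.6312, 0.219, 0.1038]
tcp_rot: [0.704, 0.71, 0.0, 0.0]
force: [0.2, 0.2, 1.4]
gripper_width: 0.0574
```

>>> {"api": "drive_tool", "payload": {
  "moves": [
    {"travel": [0,0,0],"yaw": 0},
    {"travel": [0,0,0],"yaw": 0},
    {"travel": [0,0,0],"yaw": 0},
    {"travel": [0,0,0],"yaw": 0},
    {"travel": [0,0,0],"yaw": 0},
    {"travel": [0,0,0],"yaw": 0}
  ],
  "gripper": 85
}}

```text
t: 26.05
tcp_pos: [0.6311, 0.219, 0.1037]
tcp_rot: [0.704, 0.71, -0.0, -0.0]
force: [-0.3, 0.2, 0.2]
gripper_width: 0.0851
```

>>> {"api": "drive_tool", "payload": {
  "moves": [
    {"travel": [0,0,-0.6],"yaw": 0},
    {"travel": [0,0,-1.6],"yaw": 0},
    {"travel": [0,0,-2.8],"yaw": 0},
    {"travel": [0,0.6,-4],"yaw": 0},
    {"travel": [0,1.6,-5],"yaw": 0},
    {"travel": [0,2.4,-5.2],"yaw": 0},
    {"travel": [0,2.4,-5.2],"yaw": 0},
    {"travel": [0,2.4,-5.2],"yaw": 0}
  ]
}}

```text
t: 26.85
tcp_pos: [0.7029, 0.2194, 0.259]
tcp_rot: [0.704, 0.71, -0.0, -0.0]
force: [-1.3, -0.4, -0.5]
gripper_width: 0.0849
```

```bash
python3 - <<'E'
from m import *
w=cam('wrist','pics/wrist10.png')
rim(w,(.6315,.2185),.118)
import math
x,y,a=.471,-.014,14; t=math.radians(a); go(x+.074*math.cos(t),y+.074*math.sin(t),.239,a)
E
```

```text
rim c 629.9 218.3 size [102.  58.] ang 0.4 px [259.  95.] rows 23 155 cols 221 296 cam [0.628 0.218 0.394]
TCP [0.7023 0.2195 0.2588] travel [-7.14 -5.38  0.67] yaw -2.7 jaw dir 90.5 tilt [-0.0003 -0.0017]
```

The six-part tray is seated, rim at (0.630, 0.218), 0.4°. Now the brown lid.

>>> {"api": "drive_tool", "payload": {
  "moves": [
    {"travel": [-0.8,-0.6,0],"yaw": -0.5},
    {"travel": [-2,-1.5,0.2],"yaw": -1},
    {"travel": [-3.2,-2.4,0.4],"yaw": -1.5},
    {"travel": [-4.4,-3.3,0.6],"yaw": -2},
    {"travel": [-5.6,-4.2,0.65],"yaw": -2.7},
    {"travel": [-6.7,-5.05,0.65],"yaw": -2.7},
    {"travel": [-7.1,-5.4,0.65],"yaw": -2.7},
    {"travel": [-7.1,-5.4,0.65],"yaw": -2.7}
  ]
}}

```text
t: 27.7
tcp_pos: [0.5411, 0.0042, 0.2402]
tcp_rot: [0.616, 0.787, -0.0, -0.0]
force: [-0.0, 1.2, 0.0]
gripper_width: 0.085
```

>>> {"api": "drive_tool", "payload": {
  "moves": [
    {"travel": [0,0,0],"yaw": 0},
    {"travel": [0,0,0],"yaw": 0}
  ],
  "gripper": 60
}}

```text
t: 27.9
tcp_pos: [0.5436, 0.0062, 0.2401]
tcp_rot: [0.615, 0.788, 0.0, 0.0]
force: [-0.1, 0.8, -0.6]
gripper_width: 0.0604
```

```bash
python3 - <<'E'
from m import *
w=cam('wrist','pics/wrist11.png')
x,y,a=rim(w,(.471,-.014),.014)
go(x,y,.026,a)
E
```

```text
rim c 470.1 -16.8 size [102.5  56.6] ang 13.8 px [257.  90.] rows 35 137 cols 227 282 cam [ 0.471 -0.013  0.375]
TCP [0.5436 0.0062 0.24  ] travel [-0.15 -2.56  7.13] yaw 0.06 jaw dir 104.1 tilt [0.0001 0.0002]
```

View pics/wrist11.png

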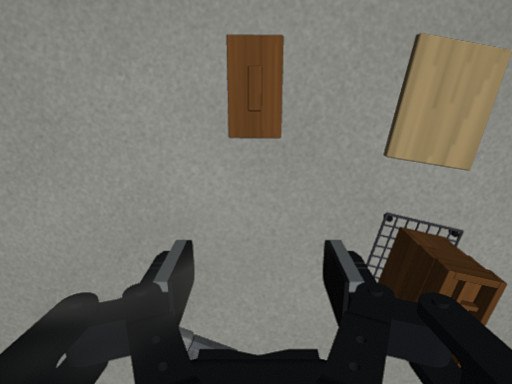

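The brown lid with its handle is at (255,86), with the three-tier stack at (450,280). Grasping the handle.

>>> {"api": "drive_tool", "payload": {
  "moves": [
    {"travel": [-0.1,-1.3,1],"yaw": 0},
    {"travel": [-0.15,-2.56,2.5],"yaw": 0},
    {"travel": [-0.15,-2.56,4],"yaw": 0},
    {"travel": [-0.15,-2.56,5.4],"yaw": 0},
    {"travel": [-0.15,-2.56,6.4],"yaw": 0},
    {"travel": [-0.15,-2.56,7],"yaw": 0},
    {"travel": [-0.15,-2.56,7.16],"yaw": 0},
    {"travel": [-0.15,-2.56,7.16],"yaw": 0}
  ]
}}

```text
t: 28.75
tcp_pos: [0.4697, -0.0173, 0.025]
tcp_rot: [0.615, 0.788, -0.0, -0.0]
force: [-0.0, 1.2, 0.1]
gripper_width: 0.0602
```

>>> {"api": "drive_tool", "payload": {
  "moves": [
    {"travel": [0,0,0],"yaw": 0},
    {"travel": [0,0,0],"yaw": 0},
    {"travel": [0,0,0],"yaw": 0},
    {"travel": [0,0,0],"yaw": 0},
    {"travel": [0,0,0],"yaw": 0},
    {"travel": [0,0,0],"yaw": 0},
    {"travel": [0,0,0],"yaw": 0},
    {"travel": [0,0,0],"yaw": 0}
  ],
  "gripper": 6
}}

```text
t: 29.55
tcp_pos: [0.4701, -0.0178, 0.0262]
tcp_rot: [0.616, 0.788, 0.0, 0.001]
force: [-0.8, 1.4, 9.8]
gripper_width: 0.0133
```

>>> {"api": "drive_tool", "payload": {
  "moves": [
    {"travel": [0,0,0],"yaw": 0},
    {"travel": [0,0,0],"yaw": 0}
  ]
}}

```text
t: 29.75
tcp_pos: [0.4701, -0.0178, 0.0262]
tcp_rot: [0.616, 0.788, 0.0, 0.001]
force: [-0.7, 1.2, 10.2]
gripper_width: 0.0131
```

>>> {"api": "drive_tool", "payload": {
  "moves": [
    {"travel": [0,0,-0.3],"yaw": 0},
    {"travel": [0,0,-1],"yaw": 0},
    {"travel": [0,0,-2.2],"yaw": 0},
    {"travel": [0,0,-3.4],"yaw": 0},
    {"travel": [0,0,-4.6],"yaw": 0},
    {"travel": [0,0,-5.8],"yaw": 0},
    {"travel": [0,0,-6.4],"yaw": 0},
    {"travel": [0,0,-6.4],"yaw": 0}
  ]
}}

```text
t: 30.55
tcp_pos: [0.4706, -0.0179, 0.2204]
tcp_rot: [0.616, 0.788, 0.001, 0.002]
force: [-0.3, -2.1, -1.8]
gripper_width: 0.0133
```

```bash
python3 - <<'E'
from m import *
w=cam('wrist','pics/wrist12.png'); print(r.read_state()['force'].round(1)); go(.630,.2185,.215,.5)
E
```

```text
[ 0.3 -0.1 -1.7]
TCP [ 0.4699 -0.0178  0.2187] travel [6.35 7.08 0.13] yaw 2.7 jaw dir 104.0 tilt [-0.0011  0.0025]
```

View pics/wrist12.png

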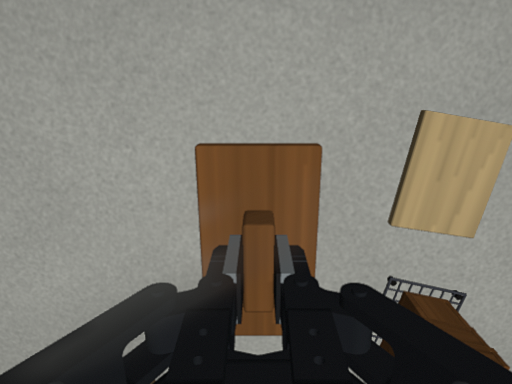

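The lid is held level and square, board corners at (196,144) and (321,144). Carrying it over.

>>> {"api": "drive_tool", "payload": {
  "moves": [
    {"travel": [0.5,0.55,0],"yaw": 0.4},
    {"travel": [1.4,1.55,0],"yaw": 0.8},
    {"travel": [2.4,2.65,0],"yaw": 1.3},
    {"travel": [3.4,3.8,0],"yaw": 1.8},
    {"travel": [4.4,4.9,0],"yaw": 2.3},
    {"travel": [5.3,5.9,0],"yaw": 2.7},
    {"travel": [6.1,6.8,0],"yaw": 2.7},
    {"travel": [6.35,7.08,0],"yaw": 2.7}
  ]
}}

```text
t: 31.4
tcp_pos: [0.6302, 0.2212, 0.2153]
tcp_rot: [0.703, 0.711, -0.001, -0.001]
force: [-0.4, -0.5, -0.8]
gripper_width: 0.0129
```

>>> {"api": "drive_tool", "payload": {
  "moves": [
    {"travel": [0,0,0],"yaw": 0},
    {"travel": [0,0,0.8],"yaw": 0},
    {"travel": [0,0,1.5],"yaw": 0},
    {"travel": [0,0,1.8],"yaw": 0},
    {"travel": [0,0,1.8],"yaw": 0},
    {"travel": [0,0,1.8],"yaw": 0}
  ]
}}

```text
t: 32.0
tcp_pos: [0.6297, 0.218, 0.1641]
tcp_rot: [0.704, 0.71, 0.0, 0.0]
force: [-0.1, -0.2, -0.5]
gripper_width: 0.0131
```

```bash
python3 - <<'E'
from m import *
w=load('wrist'); held(w,np.array([.4699,-.0178,.2187]),[[196,144],[321,144]],-.0122)
go(.630,.2185,.1392,.5)
E
```

```text
to camera side [0.0509 0.0509] across [-0.0293  0.0274]
TCP [0.6297 0.218  0.1641] travel [0.02 0.01 0.83] yaw -0.01 jaw dir 90.5 tilt [0.     0.0004]
```

>>> {"api": "drive_tool", "payload": {
  "moves": [
    {"travel": [0.02,0.01,0.15],"yaw": 0},
    {"travel": [0.02,0.01,0.3],"yaw": 0},
    {"travel": [0.02,0.01,0.45],"yaw": 0},
    {"travel": [0.02,0.01,0.57],"yaw": 0},
    {"travel": [0.02,0.01,0.67],"yaw": 0},
    {"travel": [0.02,0.01,0.74],"yaw": 0},
    {"travel": [0.02,0.01,0.79],"yaw": 0},
    {"travel": [0.02,0.01,0.79],"yaw": 0}
  ]
}}

```text
t: 32.8
tcp_pos: [0.6299, 0.219, 0.1395]
tcp_rot: [0.704, 0.71, -0.0, -0.0]
force: [0.3, 0.6, -0.6]
gripper_width: 0.013
```

>>> {"api": "drive_tool", "payload": {
  "moves": [
    {"travel": [0,0,0.02],"yaw": 0},
    {"travel": [0,0,0.04],"yaw": 0},
    {"travel": [0,0,0.04],"yaw": 0}
  ]
}}

```text
t: 33.1
tcp_pos: [0.63, 0.2191, 0.1392]
tcp_rot: [0.704, 0.71, 0.0, 0.0]
force: [-2.4, -0.9, 7.6]
gripper_width: 0.0131
```

Seated at the predicted height. Release and check.

>>> {"api": "drive_tool", "payload": {
  "moves": [
    {"travel": [0,0,-0.01],"yaw": 0},
    {"travel": [0,0,-0.02],"yaw": 0}
  ]
}}

```text
t: 33.3
tcp_pos: [0.63, 0.2191, 0.1393]
tcp_rot: [0.704, 0.71, 0.0, 0.0]
force: [0.6, -0.2, 0.3]
gripper_width: 0.0132
```

>>> {"api": "drive_tool", "payload": {
  "moves": [
    {"travel": [0,0,0],"yaw": 0},
    {"travel": [0,0,0],"yaw": 0},
    {"travel": [0,0,0],"yaw": 0},
    {"travel": [0,0,0],"yaw": 0},
    {"travel": [0,0,0],"yaw": 0}
  ],
  "gripper": 60
}}

```text
t: 33.8
tcp_pos: [0.6299, 0.2191, 0.139]
tcp_rot: [0.704, 0.71, -0.0, -0.0]
force: [0.6, -0.3, 0.6]
gripper_width: 0.0601
```

>>> {"api": "drive_tool", "payload": {
  "moves": [
    {"travel": [0,0,-0.6],"yaw": 0},
    {"travel": [0,0,-1.6],"yaw": 0},
    {"travel": [0,0,-2.8],"yaw": 0},
    {"travel": [0,0.6,-4],"yaw": 0},
    {"travel": [0,1.6,-4.5],"yaw": 0},
    {"travel": [0,2.4,-4.5],"yaw": 0},
    {"travel": [0,2.4,-4.5],"yaw": 0},
    {"travel": [0,2.4,-4.5],"yaw": 0}
  ]
}}

```text
t: 34.6
tcp_pos: [0.7017, 0.2196, 0.2734]
tcp_rot: [0.704, 0.71, -0.0, -0.0]
force: [-0.2, 0.1, -0.2]
gripper_width: 0.0599
```

```bash
python3 - <<'E'
from m import *
w=cam('wrist','pics/wrist13.png'); rim(w,(.6305,.2185),.127)
a=cam('scene'); b=cam('side')
def crop(c,k=50):
    u,v=proj(c,[.631,.2185,.07])[0].astype(int); return cv2.resize(c['pixels'][v-k:v+k,u-k:u+k],(390,390),interpolation=cv2.INTER_CUBIC)
cv2.imwrite('pics/final.png',np.hstack([crop(a),crop(b)]))
print(r.read_state()['force'].round(1))
E
```

```text
rim c 630.5 218.4 size [102.   57.8] ang 0.4 px [259.  95.] rows 27 156 cols 222 295 cam [0.627 0.218 0.409]
[ 0.4 -0.3 -0.4]
```

View pics/final.png

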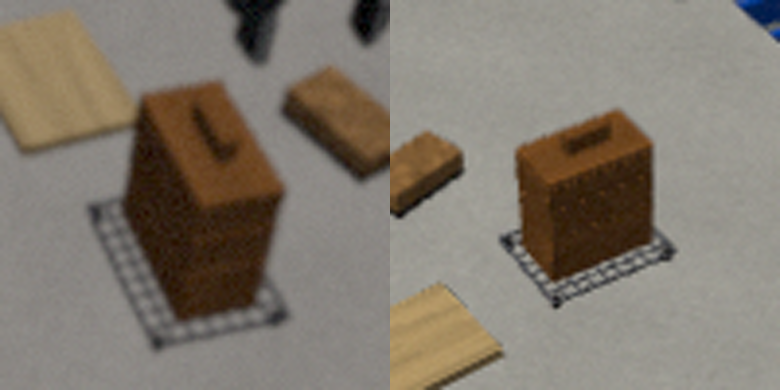

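The stack is flush with no gaps, lid on top with its handle at (215,135) left and (588,140) right. It stands in the middle of the mesh, and the gripper is well clear. Handing in.

```bash
python3 -c "
from workcell import r
print(r.finish_job())"
```

```text
the job is handed in; nothing more can be done
None
```

The tiered box is built in the middle of the wire tray, in the order asked: bottom box, two-part tray, six-part tray, lid with its handle up. I handed it in at about 35 s of the 115 s allowed.

- **Seating:** each piece was lowered until it made contact within about 0.1 mm of its predicted seated height. The most I read while lowering was about 17 N on the wrist.
- **Alignment:** after each release the wrist camera measured the piece within about 3 mm and 0.2° of the tray centre (0.633, 0.218). The lid ended at (0.6305, 0.218), 0.4°.
- **Final check:** the scene and side views show a flush, upright stack. The gripper is clear and open, and the force reading is near zero.

I never went near the jar, sanding block, plywood board, turquoise box or red lid. No check failed. The only disagreement was camera offsets of 1 to 2 mm, which is within the stated calibration.

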